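Rack the blue glaze test disc

ROBOT

A 6-joint arm with a two-finger parallel gripper is mounted at the origin on the work surface. World frame = base frame: x ahead of the robot, y to its left, z up, the work surface at z = 0. Lengths are in mm, angles in rad, forces in N, time in s.
With the tool pointing down it reaches from about 275 to 750 mm from the base axis. Payload 10.2 kg.
Tool frame: the origin (TCP) lies midway between the tips of the shut fingers; the grasp point (between the pads) lies 19 mm behind it (ctrl.grip_depth is the distance from the TCP to the grasp point, in mm); y points along the fingers, x is the direction in which the jaws open and shut, and the axes are right-handed (so a half turn about y gives the same grasp; the last joint's range is limited). The gripper opens to 85 mm and grips with 20 to 120 N. Pads are 22 mm wide; open, the fingers measure 114 mm over their backs; the gripper's body (76 mm by 85 mm) begins 54 mm behind the grasp point. The pads swing forward as they close: fully open they stand 13 mm farther back than shut.
Start: joints at [1.116, 0.313, 1.498, -0, 1.331, -0.223], TCP at [120.621, 510.961, 201.294] pointing down, gripper open.
Joint ranges: [-2.94, 2.94], [-0.97, 2.17], [0.19, 2.56], [-1.23, 4.37], [0.02, 3.11], [-2.88, 2.88]. Speed limits (rad/s): [2.39, 2.39, 3.01, 3.14, 3.14, 3.14].

INTERFACE

Orientations are given as a unit quaternion [w, x, y, z].
In Python, from rig import ctrl gives the robot as it stands. The module is installed in compiled form; this text tells all that it offers.
- The arm moves only by the tool drive_tool, never from a script. Its arguments are lists of equal length, an entry for each row: "gripper": the closure, from 0 (fully open) to 1 (shut); "offset": the shift along the tool's x, y, z in m, a list of three; "turn": the turn about the tool's y in degrees. In form: {"gripper": [gripper, ...], "offset": [[tx, ty, tz], ...], "turn": [turn, ...]}. A call has 1 to 20 rows; each row shifts and turns the commanded pose from where the row before left it, along the tool's axes as they then stand; what a row does not reach is not made up. A row lasts 1/12 s, in which the tool goes at most 41.7 mm and 7.16 degrees, less where a joint would pass 70% of its speed; a pose out of reach is approached as far as the arm can. A call is refused whole if a number of a shift passes 0.0417 or a number of a turn 7.16, either way. A call with a gripper value outside its range is refused whole. The fingers move at their own pace and stop on an object; "force" is the grip in N (left out, the last holds). Time passes only in rows, so rows that do not move let the fingers close. It gives the time, the measured TCP pose, the force and the opening at its end, in the units of the state.
- ctrl.sense(): the state, without advancing time (a new reading comes with each control period).
- ctrl.capture(name): name is "scene" or "top" or "wrist"; returns (picture, depth): 420x560x3 uint8, red, green, blue; 420x560 float32, mm along the optical axis (not along the pixel's ray), 0 where there is no reading.
- ctrl.camera_params(name): a dict with "fovy" (degrees; the focal length in pixels is half the picture's height over the tangent of half this angle, whatever the lens; pixels are square), "cx", "cy" (the principal point, pixels), "distortion" ([k1, k2, p1, p2, k3] as OpenCV has them; the pictures are not rectified), "view" (4x4, takes a point from world to camera coordinates); the wrist camera has in their place "tool_from_camera" (4x4, takes a point from camera to tool coordinates, whose origin is the TCP and whose axes are the tool frame's). Camera axes: x right, y down, z forward; pixel columns grow to the right and rows downward; lengths in mm; the calibration is good to about 2 mm. A picture is of the moment at which its call begins: read the wrist's pose just before it. camera_params takes no time and is no camera call.
- ctrl.finish_job(): hands the job in, once; it reports no verdict.
Trained networks look in the newest picture that a camera, given by its name, has taken for a name from the list of things; names that differ only in an ending like _2 or _b are one class to them, and where a whole thing is asked for, a point or a joint stands for the part that bears it (a point fixed in the world has none). Each returns a list of dicts, best first, with "score" (0 to 1); they miss things now and then, are a little off and sometimes report something else, mostly with a low value. They report only what shows in the picture. A call takes as long as a camera call. They do not tell look-alikes from the thing itself.
- ctrl.boxes_of(camera, query): "centre" ([x, y, z] in mm, in the coordinates of the camera as it stood for that picture, good to about 4 mm: the middle of the surface that is visible of it).
- ctrl.regions_of(camera, query): "mask" (420x560 bool, what is visible of it).
- ctrl.pinpoint(camera, query): "centre" ([x, y, z] in mm, in the coordinates of the camera as it stood for that picture, good to about 4 mm: a listed point, or the origin of a listed thing).
The state is a dict: "time_s": time; "joints": joint angles; "dq": joint speeds; "tau": joint torques, N m; "eef_pos": TCP position; "ee_rot": TCP orientation; "force": force on the tool from outside, world axes, zero at the start; "wrist_torque": the same for the moment, N m; "grip_width": opening from 0.0 (shut) to 1.0 (fully open).
Only numpy, scipy, OpenCV 4.12 (cv2) and the standard library are available. Lean on these libraries where they do the work, as an engineer would, in place of code of your own. Each camera call takes 0.05 s, during which the arm holds its last target.

TASK

Pick up the blue glaze test disc from the potter's bench and slide it level into the free upper slot of the comb rack, under the yellow top tongue, until it is home by the rack's upright, and leave it lying flat there. Leave the red disc on the bench and the white disc in the lower slot where they are.

Things in the scene. Friction and masses are not known exactly. Their poses are not given: they have to be found in the camera images.
- rack: Fixed comb rack: plinth, dark upright at the far side, 3 tongues towards the robot (34 mm wide in y, 6 thick, from x=-28 to the upright at x=+32, which ends at +58). Axes: +x = sliding-in direction, z up. Origin: on the centre axis of a homed disc; height and heading vary. Heights over it: plinth top 20; tongue tops 50, 84 and 118 mm (yellow, underside 112). Free upper slot: floor 84, 28 high.
- disc_blue: Disc to rack: fired clay, glossy blue top, 60 mm diameter, 8 thick, about 50 g, flat and loose on the bench left or right of the rack. Origin: centre of its underside, z up; grip it across any diameter. Homed: origin at x=0, y=0, z=84 mm of the rack, 2 mm short of the upright. It overhangs its tongue 13 mm each side, so fingers on its rims pass beside the tongues and can leave straight up.
- disc_red: Bystander: same size of disc with a brick-red top, flat and loose on the bench on the other side of the rack. Origin: centre of its underside, z up. (A clay bowl and a blue jar of tools also stand on the bench, more than 0.7 m ahead of the base, out of the way.)
- disc_white: Bystander: same size of disc with a white top, lying loose in the rack's lower slot, its top face 26 mm below the upper slot's floor. Origin: centre of its underside, z up.
There are look-alikes about, which are no part of the job. Of the things shaped like the disc_blue, the blue one is meant.

How it is judged (in metres and radians):
At the end, for the whole second after the job is handed in: The blue disc lies at rest and flat (within 10 degrees) on the middle tongue, in the upper slot, its centre within 15 mm of the homed position; the red disc is within 30 mm and the white disc within 15 mm of where it began (horizontal distance between disc_blue and rack below 0.015 m and z of disc_blue in the frame of rack between 0.08 and 0.089 m and angle between disc_blue's own z axis and vertical below 0.17 rad and linear speed of disc_blue below 0.02 m/s and distance of disc_red from where it was at the start of the episode below 0.03 m and distance of disc_white from where it was at the start of the episode below 0.015 m); the robot touches nothing.
It fails at once if the red disc is pushed or carried off (more than 30 mm) (distance of disc_red from where it was at the start of the episode above 0.03 m).
It fails at once if the white disc is disturbed in the lower slot (more than 15 mm) (distance of disc_white from where it was at the start of the episode above 0.015 m).
It also fails if it takes over 35 s, if anything falls off the work surface, if the arm or the gripper's body presses on something with over 40 N, if the wrist force passes 120 N, or if a joint passes its speed limit or range.

## Working session

There is one attempt and no reset: what is moved stays moved. The work goes in short steps, Python scripts to look and compute and a tool call to move; the robot and the scene stay as the last step left them, time stands still between calls to the robot, and variables do not carry over. Pictures are saved under pics/ and viewed, and the job is handed in when it is done.

Besides the shell and the picture viewer there is one more tool, called in YAML: its name, and indented under it one key for each argument. drive_tool: Moves the arm, as the interface text tells. Its arguments: {"type":"object","properties":{"gripper":{"type":"array","items":{"type":"number"}},"offset":{"type":"array","items":{"type":"array","items":{"type":"number"}}},"turn":{"type":"array","items":{"type":"number"}},"force":{"type":"number"}},"required":["gripper","offset","turn"]}

```bash
mkdir -p pics
cat > h.py <<'E'
import numpy as np,cv2
from rig import ctrl
def und(n,u,v,d):
    p=ctrl.camera_params(n);f=210/np.tan(np.radians(p['fovy'])/2)
    K=np.array([[f,0,p['cx']],[0,f,p['cy']],[0,0,1]])
    q=cv2.undistortPoints(np.array([[[u,v]]],float).reshape(-1,1,2) if np.isscalar(u) else np.stack([u,v],1).astype(float).reshape(-1,1,2),K,np.array(p['distortion'],float)).reshape(-1,2)
    d=np.atleast_1d(d)
    return np.c_[q*d[:,None],d]
def R(q):
    w,x,y,z=q
    from scipy.spatial.transform import Rotation as Ro
    return Ro.from_quat([x,y,z,w]).as_matrix()
def toworld(n,P,s=None):
    P=np.atleast_2d(P);p=ctrl.camera_params(n)
    if 'view' in p:
        V=np.linalg.inv(np.array(p['view']));return P@V[:3,:3].T+V[:3,3]
    T=np.array(p['tool_from_camera']);t=P@T[:3,:3].T+T[:3,3]
    return t@R(s['ee_rot']).T+np.array(s['eef_pos'])
E
python3 - <<'E'
from h import *
s=ctrl.sense();print(s)
print(R(s['ee_rot']).round(3))
for n in('scene','top'):
    im,d=ctrl.capture(n);cv2.imwrite(f'pics/{n}0.png',im[...,::-1]);np.savez(f'{n}0.npz',im=im,d=d)
    for q in('disc_blue','rack','disc_red','disc_white'):
        for r in ctrl.pinpoint(n,q): print(n,q,round(r['score'],2),toworld(n,r['centre']).round(1))
E
```

```text
{'time_s': 0.0, 'joints': array([ 1.11561801e+00,  3.13422646e-01,  1.49847740e+00,  1.45117269e-05,
        1.33099446e+00, -2.23412890e-01]), 'dq': array([-0.00074489,  0.00212423, -0.00073207,  0.00043346,  0.00030698,
       -0.00102077]), 'tau': array([ 1.96309537e-05, -4.12260854e+01, -2.59750772e+01, -6.38186020e-05,
        3.99119861e-03, -1.07231114e-05]), 'eef_pos': array([120.46563751, 510.67489936, 200.733922  ]), 'ee_rot': array([-0.55426487,  0.55465305,  0.43841636, -0.43925112]), 'force': array([ 0.04715678,  0.92595406, -0.8096601 ]), 'wrist_torque': array([-0.00151275, -0.00461528, -0.03093186]), 'grip_width': 0.9992659277941207}
[[ 0.23  -0.001 -0.973]
 [ 0.973 -0.001  0.23 ]
 [-0.001 -1.     0.   ]]
scene disc_blue 0.72 [[ 570.8 -321.6   -1.9]]
scene disc_blue 0.6 [[ 462.2 -315.3   -2.3]]
scene disc_blue 0.39 [[ 559.1 -209.1   -3.2]]
scene rack 0.55 [[566.2 -64.3  15.8]]
scene disc_red 0.96 [[510.4 265.3   3.4]]
scene disc_white 0.63 [[567.4 -64.8  67.8]]
top disc_blue 0.82 [[ 4.709e+02 -3.151e+02  4.000e-01]]
top disc_blue 0.74 [[ 562.  -212.7    1.1]]
top disc_blue 0.68 [[ 573.9 -319.4   -2. ]]
top rack 0.55 [[568.4 -65.1  16.3]]
top disc_red 0.61 [[563.8 -66.6  67.1]]
top disc_red 0.55 [[514.6 261.5  -3.9]]
top disc_white 0.76 [[561.8 -66.5  65.7]]
```

View pics/scene0.png

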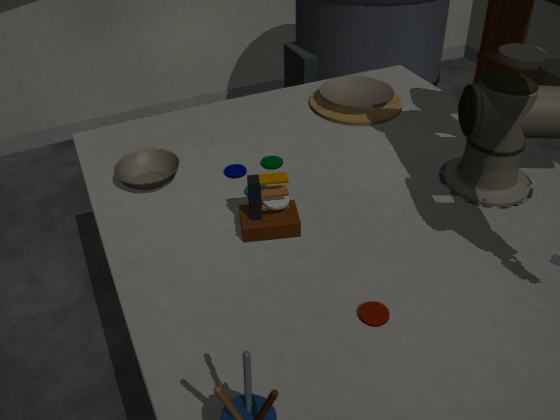

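View pics/top0.png

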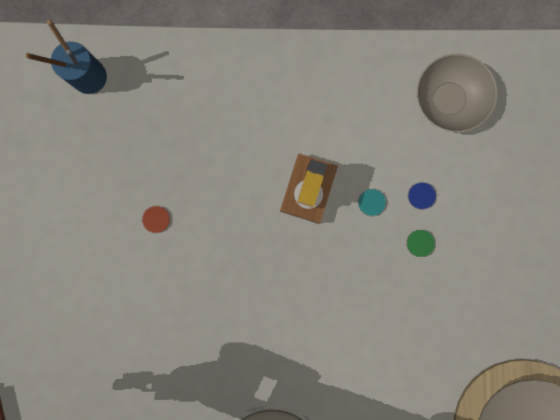

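Candidates in the top view are blue at (422,196), teal at (373,202) and green at (421,243). The task asks for glossy blue, so it should be the one at (422,196). I'll confirm it in a crop and measure.

Run:
```python
from h import *
z=np.load('top0.npz');im=z['im'];d=z['d']
a=cv2.resize(im[150:260,340:460],None,fx=4,fy=4,interpolation=cv2.INTER_CUBIC)
b=cv2.resize(im[150:230,270:345],None,fx=5,fy=5,interpolation=cv2.INTER_CUBIC)
h=max(a.shape[0],b.shape[0]);pad=lambda x:np.pad(x,((0,h-x.shape[0]),(0,0),(0,0)))
c=np.hstack([pad(a),pad(b)]);c=cv2.resize(c,None,fx=.9,fy=.9);print(c.shape);cv2.imwrite('pics/crop1.png',c[...,::-1])
vv,uu=np.mgrid[0:420,0:560]
W=toworld('top',und('top',uu.ravel(),vv.ravel(),d.ravel())).reshape(420,560,3)
H=cv2.cvtColor(im,cv2.COLOR_RGB2HSV).astype(int)
print('colors',im[196,422],im[202,373],im[243,421],'hsv',H[196,422],H[202,373],H[243,421],H[190,311],H[168,317])
def rep(n,m):
    P=W[m];print(n,m.sum(),'mean',P.mean(0).round(1),'med',np.median(P,0).round(1),'minmax',P.min(0).round(0),P.max(0).round(0))
    r=cv2.minAreaRect(P[:,:2].astype(np.float32));print('  rect',r)
box=lambda u0,u1,v0,v1:(uu>=u0)&(uu<u1)&(vv>=v0)&(vv<v1)&(d>0)
sat=H[...,1]>130
rep('blue',box(400,445,175,220)&sat)
rep('bench',box(440,460,180,220))
hue=H[...,0]
rk=box(275,345,150,230)
rep('yellow',rk&(hue>18)&(hue<32)&sat&(H[...,2]>90))
rep('plinth',rk&(hue<16)&sat&(W[...,2]>8)&(W[...,2]<60))
up=rk&(H[...,2]<60)&(W[...,2]>60);rep('upright',up)
print('heights hist',np.histogram(W[rk][:,2],bins=np.arange(-5,180,5)))
```

```text
(396, 770, 3)
colors [ 42  56 114] [ 47 117 116] [ 51 107  61] hsv [114 161 114] [ 90 153 117] [ 65 133 107] [ 22 177 160] [60  4 67]
blue 517 mean [ 575.1 -320.2    6.7] med [ 575.4 -320.8    6.7] minmax [ 549. -348.    1.] [ 602. -292.   13.]
  rect ((575.7265625, -319.9849548339844), (53.223140716552734, 55.03030776977539), 1.3179274797439575)
bench 796 mean [ 567.5 -382.9   -1.2] med [ 568.1 -383.    -1.1] minmax [ 524. -405.   -7.] [ 611. -361.    5.]
  rect ((567.4940185546875, -383.3604431152344), (86.535888671875, 44.43182373046875), 0.46008986234664917)
yellow 553 mean [573.6 -67.7 134.2] med [573.6 -67.3 134.5] minmax [540. -92.  67.] [610. -44. 140.]
  rect ((574.126708984375, -67.72921752929688), (33.94617462158203, 63.65085983276367), 72.44651794433594)
plinth 988 mean [576.3 -59.6  36.6] med [570.2 -53.2  36.6] minmax [ 514. -127.   31.] [655. -15.  43.]
  rect ((584.6265258789062, -71.24595642089844), (85.42745208740234, 126.45362091064453), 73.34765625)<stdin>:12: RuntimeWarning: Mean of empty slice.
  ret = um.true_divide(
  return _methods._mean(a, axis=axis, dtype=dtype,
Traceback (most recent call last):
ValueError: zero-size array to reduction operation minimum which has no identity
```

View pics/crop1.png

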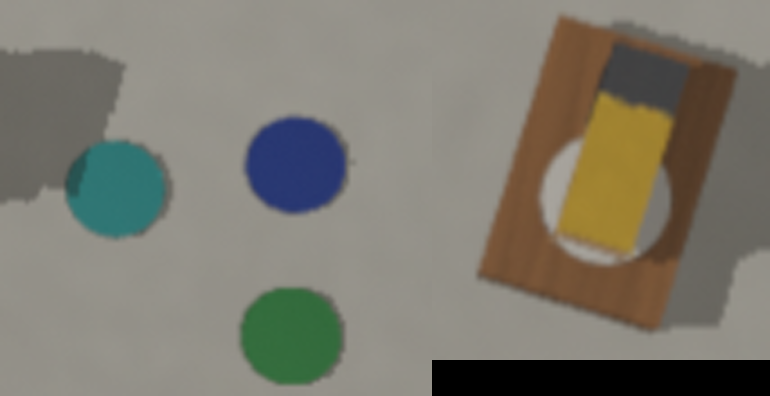

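Run:
```python
from h import *
z=np.load('top0.npz');im=z['im'];d=z['d']
vv,uu=np.mgrid[0:420,0:560]
W=toworld('top',und('top',uu.ravel(),vv.ravel(),d.ravel())).reshape(420,560,3)
H=cv2.cvtColor(im,cv2.COLOR_RGB2HSV).astype(int)
m=(uu>275)&(uu<345)&(vv>150)&(vv<230)&(H[...,0]>18)&(H[...,0]<32)&(H[...,1]>130)&(W[...,2]>125)
P=W[m];c=P[:,:2].mean(0);w,v=np.linalg.eigh(np.cov(P[:,:2].T));print('yellow',m.sum(),P.mean(0),v[:,1],np.degrees(np.arctan2(v[1,1],v[0,1])),np.sqrt(12*w))
print('upright px',W[162:174,312:324:3].round(0)[::3].tolist())
print(ctrl.camera_params('wrist'))
s=ctrl.sense();Rm=R(s['ee_rot'])
for t in([570,-320,150],[440,-30,220]): print(t,(Rm.T@(np.array(t)-s['eef_pos'])).round(1))
```

```text
yellow 550 [573.22403916 -67.60664263 136.24039742] [-0.9472722  0.32043  ] 161.311068602687 [33.81636173 64.76465293]
upright px [[[624.0, -70.0, 137.0], [625.0, -77.0, 132.0], [624.0, -82.0, 138.0], [641.0, -97.0, 37.0]], [[618.0, -70.0, 136.0], [618.0, -76.0, 136.0], [619.0, -82.0, 133.0], [619.0, -88.0, 135.0]], [[613.0, -71.0, 133.0], [613.0, -77.0, 133.0], [613.0, -82.0, 134.0], [613.0, -88.0, 136.0]], [[607.0, -71.0, 132.0], [607.0, -77.0, 135.0], [607.0, -82.0, 134.0], [607.0, -88.0, 133.0]]]
{'fovy': 62.52234470128294, 'cx': 275.37096564120554, 'cy': 215.23335589182204, 'distortion': array([-0.03925732,  0.        ,  0.        ,  0.        ,  0.        ]), 'tool_from_camera': array([[ 9.99999666e-01,  4.26603872e-05, -8.15698839e-04,
         1.55571192e-01],
       [ 7.89744962e-04, -3.05453220e-01,  9.52206756e-01,
        -1.72194013e+02],
       [-2.08536328e-04, -9.52207083e-01, -3.05453152e-01,
         7.65126443e+01],
       [ 0.00000000e+00,  0.00000000e+00,  0.00000000e+00,
         1.00000000e+00]])}
[570, -320, 150] [-705.5   51.3 -628.2]
[440, -30, 220] [-453.1  -18.7 -435.1]
```

drive_tool:
  gripper: [0, 0, 0, 0, 0, 0, 0, 0, 0, 0, 0, 0, 0, 0, 0, 0, 0, 0, 0, 0]
  offset:
    - [-0.0239, -0.0026, -0.0284]
    - [-0.0239, -0.0026, -0.0284]
    - [-0.0239, -0.0026, -0.0284]
    - [-0.0239, -0.0026, -0.0284]
    - [-0.0239, -0.0026, -0.0284]
    - [-0.0239, -0.0026, -0.0284]
    - [-0.0239, -0.0026, -0.0284]
    - [-0.0239, -0.0026, -0.0284]
    - [-0.0239, -0.0026, -0.0284]
    - [-0.0239, -0.0026, -0.0284]
    - [-0.0239, -0.0026, -0.0284]
    - [-0.0239, -0.0026, -0.0284]
    - [-0.0239, -0.0026, -0.0284]
    - [-0.0239, -0.0026, -0.0284]
    - [-0.0239, -0.0026, -0.0284]
    - [-0.0239, -0.0026, -0.0284]
    - [-0.0239, -0.0026, -0.0284]
    - [-0.0239, -0.0026, -0.0284]
    - [-0.0239, -0.0026, -0.0284]
    - [0, 0, 0]
  turn: [0, 0, 0, 0, 0, 0, 0, 0, 0, 0, 0, 0, 0, 0, 0, 0, 0, 0, 0, 4.7]

```text
time_s: 2.17
eef_pos: [543.8, -59.8, 249.9]
ee_rot: [-0.572, 0.573, 0.414, -0.415]
force: [0.4, 0.3, 0.6]
grip_width: 1.0
```

drive_tool:
  gripper: [0, 0]
  offset:
    - [0, 0, 0]
    - [0, 0, 0]
  turn: [0, 0]

```text
time_s: 2.33
eef_pos: [541.2, -54.7, 250.5]
ee_rot: [0.572, -0.571, -0.416, 0.416]
force: [-0.3, 0.8, 0.6]
grip_width: 0.996
```

```bash
cat > rk.py <<'E'
from h import *
import sys
s=ctrl.sense();im,d=ctrl.capture('wrist');t=sys.argv[1]
cv2.imwrite(f'pics/{t}.png',im[...,::-1]);np.savez(f'{t}.npz',im=im,d=d,p=s['eef_pos'],q=s['ee_rot'])
Rm=R(s['ee_rot']);print('t',s['time_s'],s['eef_pos'].round(1),'yaw x',np.degrees(np.arctan2(Rm[1,0],Rm[0,0])).round(2),'F',s['force'].round(1),'w',s['grip_width'])
vv,uu=np.mgrid[0:420,0:560]
W=toworld('wrist',und('wrist',uu.ravel(),vv.ravel(),d.ravel()),s).reshape(420,560,3)
H=cv2.cvtColor(im,cv2.COLOR_RGB2HSV).astype(int)
for n,lo,hi,zl,zh in(('yellow',18,32,120,150),('blue',108,125,-10,25),('blueHi',108,125,25,140)):
    m=(H[...,0]>=lo)&(H[...,0]<=hi)&(H[...,1]>120)&(d>0)&(W[...,2]>zl)&(W[...,2]<zh)
    k,l,st,_=cv2.connectedComponentsWithStats(m.astype(np.uint8))
    if k<2: continue
    j=1+st[1:,4].argmax();
    if st[j,4]<300: continue
    P=W[l==j];r=cv2.minAreaRect(P[:,:2].astype(np.float32))
    w,v=np.linalg.eigh(np.cov(P[:,:2].T))
    print(n,st[j],'mean',P.mean(0).round(1),'rect',np.round(r[0],1),np.round(r[1],1),round(r[2],1),'pca',np.degrees(np.arctan(v[1,1]/v[0,1])).round(1),np.sqrt(12*w).round(1))
E
python3 rk.py w1
```

```text
t 2.3333 [541.2 -54.7 250.5] yaw x 72.12 F [-0.3  0.8  0.6] w 0.99624038543748
yellow [ 253  203   40   68 2529] mean [574.2 -67.3 135.6] rect [575.9 -67.9] [33.7 63.4] 73.3 pca -16.1 [33.6 63.7]
blue [  72  237   44   40 1369] mean [ 575.9 -318.9    7.8] rect [ 576.1 -319.8] [57.6 57.4] 83.4 pca -70.7 [49.6 52. ]
```

View pics/w1.png

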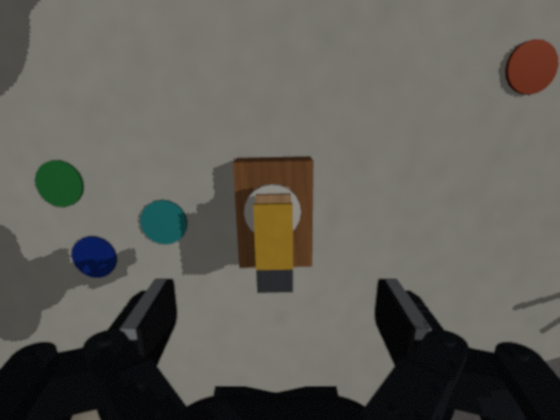

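The top crop confirms the disc at (422,196) is the true blue one. In the wrist view it sits at (95,257), with the rack at (274,212). Next I move above the blue disc.

drive_tool:
  gripper: [0, 0, 0, 0, 0, 0, 0, 0, 0, 0, 0]
  offset:
    - [-0.0302, 0.005, -0.0143]
    - [-0.0302, 0.01, -0.0143]
    - [-0.0302, 0.015, -0.0143]
    - [-0.0302, 0.02, -0.0143]
    - [-0.0302, 0.02, -0.0143]
    - [-0.0302, 0.02, -0.0143]
    - [-0.0302, 0.02, -0.0143]
    - [-0.0302, 0.02, -0.0143]
    - [0, 0, 0]
    - [0, 0, 0]
    - [0, 0, 0]
  turn: [0, 0, 0, 0, 0, 0, 0, 0, 0, 0, 0]

```text
time_s: 3.3
eef_pos: [576.1, -318.9, 121.5]
ee_rot: [-0.571, 0.572, 0.416, -0.416]
force: [-0.3, -0.6, 1.5]
grip_width: 1.001
```

```bash
python3 rk.py w2
```

```text
t 3.3 [ 576.1 -318.9  121.5] yaw x 72.14 F [-0.3 -0.6  1.5] w 1.0011749662032752
blue [ 240  165   68   66 3492] mean [ 575.6 -320.4    7.7] rect [ 576.3 -320.7] [57.5 57.9] 87.0 pca -44.1 [50.2 50.5]
```

View pics/w2.png

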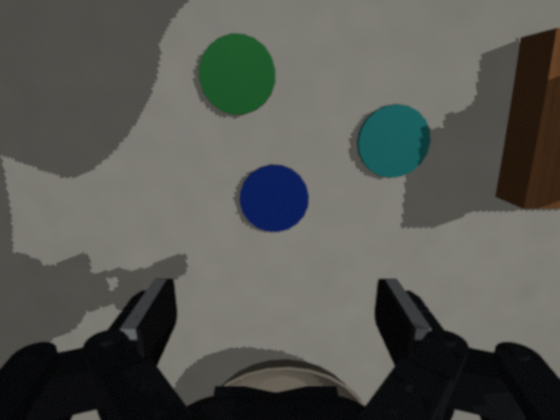

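drive_tool:
  gripper: [0.15, 0.15, 0.15, 0.15, 0.15, 0.15, 0.15, 0.15]
  offset:
    - [-0.0014, 0.025, 0]
    - [0, 0.03, 0]
    - [0, 0.03, 0]
    - [0, 0.02, 0]
    - [0, 0.009, 0]
    - [0, 0, 0]
    - [0, 0, 0]
    - [0, 0, 0]
  turn: [0, 0, 0, 0, 0, 0, 0, 0]
  force: 25

```text
time_s: 4.02
eef_pos: [576.4, -321.7, 9.1]
ee_rot: [-0.571, 0.573, 0.416, -0.416]
force: [0.5, 0.0, 0.6]
grip_width: 0.848
```

```bash
python3 rk.py w3
python3 - <<'E'
from h import *
z=np.load('w3.npz');d=z['d'];s=dict(eef_pos=z['p'],ee_rot=z['q'])
vv,uu=np.mgrid[0:420,0:560]
P=und('wrist',uu.ravel(),vv.ravel(),d.ravel());T=np.array(ctrl.camera_params('wrist')['tool_from_camera'])
t=(P@T[:3,:3].T+T[:3,3]).reshape(420,560,3)
m=(d>0)&(np.abs(t[...,2])<15)&(np.abs(t[...,0])>33)&(np.abs(t[...,0])<70)
for a in range(-70,71,3):
    k=m&(t[...,0]>=a)&(t[...,0]<a+3)
    if k.sum()>5: print(a,k.sum(),np.percentile(t[...,1][k],[2,50,98]).round(1))
E
```

```text
t 4.0167 [ 576.4 -321.7    9.1] yaw x 72.06 F [0.5 0.  0.6] w 0.8480265561534945
blue [ 225  198  107  100 8353] mean [ 574.8 -319.9    7.7] rect [ 576.3 -320.2] [57.8 58.6] 70.3 pca -22.7 [50.3 51. ]
-70 433 [-107.     8.8   10.5]
-67 1040 [-110.3  -95.5   10.2]
-64 1399 [-114.1  -96.2   10. ]
-61 1710 [-114.8  -95.4    9.9]
-58 2858 [-114.2  -95.8    9.8]
-55 1004 [-94.1 -91.1  10.2]
-52 976 [-92.8 -90.2  10.3]
-49 1172 [-91.6 -83.4  10.2]
-46 745 [-94.5 -81.7  10.2]
-43 1121 [-97.5 -73.2  10.3]
-40 1267 [-103.5  -75.    10.1]
-37 2217 [-107.5  -62.2    9.9]
-34 153 [-110.4    8.7   10.3]
32 318 [-110.8    8.5   10.3]
35 2393 [-106.8  -62.8    9.9]
38 1243 [-102.7  -74.9   10.1]
41 1037 [-97.1 -74.9  10.1]
44 812 [-93.5 -78.7  10.3]
47 1199 [-91.7 -84.2  10.1]
50 933 [-92.9 -90.5  10.2]
53 1331 [-111.7  -92.3   10. ]
56 2669 [-114.3  -95.9    9.7]
59 1723 [-114.9  -95.5    9.9]
62 1404 [-114.6  -97.3   10. ]
65 1073 [-112.2  -96.    10.1]
68 246 [-109.2    9.    10.8]
```

View pics/w3.png

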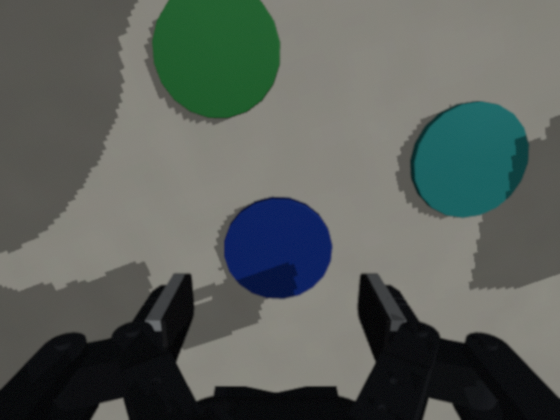

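drive_tool:
  gripper: [0.15, 0.15, 0.15, 0.15, 0.15]
  offset:
    - [0.001, 0.004, 0]
    - [0, 0.004, 0]
    - [0, 0.003, 0]
    - [0, 0, 0]
    - [0, 0, 0]
  turn: [0, 0, 0, 0, 0]

```text
time_s: 4.48
eef_pos: [575.4, -320.4, -4.6]
ee_rot: [0.572, -0.572, -0.416, 0.416]
force: [0.2, -0.8, -0.0]
grip_width: 0.849
```

drive_tool:
  gripper: [0.15, 0.15, 0.15]
  offset:
    - [0, 0.002, 0]
    - [0, 0, 0]
    - [0, 0, 0]
  turn: [0, 0, 0]

```text
time_s: 4.73
eef_pos: [575.6, -320.5, -6.4]
ee_rot: [0.572, -0.572, -0.416, 0.416]
force: [0.1, 0.8, -0.7]
grip_width: 0.845
```

drive_tool:
  gripper: [0.15, 0.4, 0.5, 0.5, 0.5, 0.5, 0.5, 0.5]
  offset:
    - [0, -0.0025, 0]
    - [0, 0, 0]
    - [0, 0, 0]
    - [0, 0, 0]
    - [0, 0, 0]
    - [0, 0, 0]
    - [0, 0, 0]
    - [0, 0, 0]
  turn: [0, 0, 0, 0, 0, 0, 0, 0]
  force: 30

```text
time_s: 5.4
eef_pos: [575.6, -320.4, -3.8]
ee_rot: [0.572, -0.572, -0.416, 0.416]
force: [0.5, -0.6, 0.5]
grip_width: 0.501
```

```bash
python3 rk.py w4
python3 - <<'E'
from h import *
im,d=ctrl.capture('scene');cv2.imwrite('pics/s4.png',cv2.resize(im[120:220,190:330],None,fx=5,fy=5)[...,::-1])
E
```

```text
t 5.4 [ 575.6 -320.4   -3.8] yaw x 72.02 F [ 0.5 -0.6  0.5] w 0.5010081729642506
blue [ 219  207  114  106 9171] mean [ 574.4 -319.8    7.7] rect [ 575.7 -320.8] [57.1 58.7] 55.6 pca -17.9 [48.6 51.7]
```

View pics/w4.png

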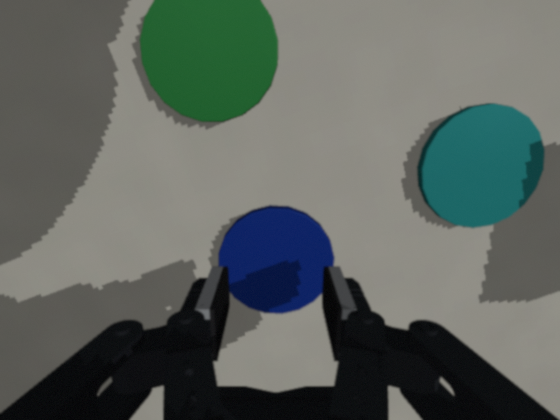

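View pics/s4.png

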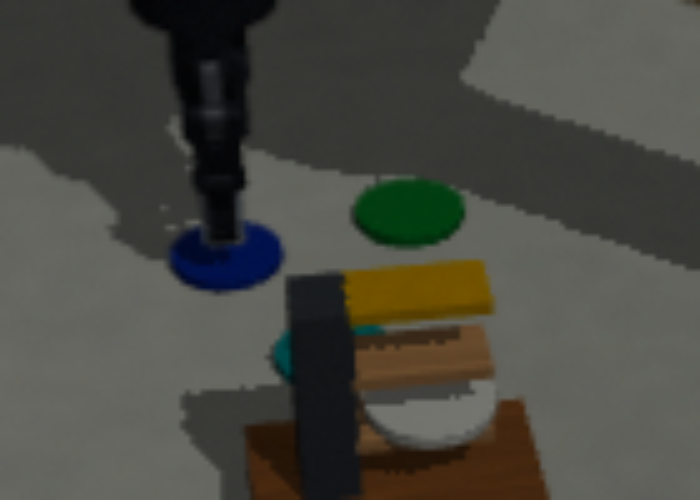

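The fingers closed just above the disc; in the wrist view the tips at (228,270) and (323,270) overlap its top. So the tips sit higher than I modelled. I'll reopen and descend until the force shows contact.

drive_tool:
  gripper: [0.15, 0.15, 0.15, 0.15, 0.15, 0.15, 0.15, 0.15]
  offset:
    - [0, 0, 0]
    - [0, 0, 0]
    - [0, 0, 0]
    - [0, 0, 0]
    - [0, 0.003, 0]
    - [0, 0.003, 0]
    - [0, 0, 0]
    - [0, 0, 0]
  turn: [0, 0, 0, 0, 0, 0, 0, 0]

```text
time_s: 6.17
eef_pos: [575.4, -320.3, -10.2]
ee_rot: [0.572, -0.572, -0.416, 0.416]
force: [-1.0, 1.2, 1.2]
grip_width: 0.847
```

drive_tool:
  gripper: [0.15, 0.15, 0.15]
  offset:
    - [0, 0.002, 0]
    - [0, 0, 0]
    - [0, 0, 0]
  turn: [0, 0, 0]

```text
time_s: 6.42
eef_pos: [575.5, -320.4, -11.9]
ee_rot: [0.572, -0.572, -0.416, 0.416]
force: [0.0, 0.5, 0.3]
grip_width: 0.849
```

drive_tool:
  gripper: [0.15, 0.15, 0.15]
  offset:
    - [0, 0.002, 0]
    - [0, 0, 0]
    - [0, 0, 0]
  turn: [0, 0, 0]

```text
time_s: 6.67
eef_pos: [575.5, -320.4, -13.9]
ee_rot: [0.572, -0.572, -0.416, 0.416]
force: [-0.2, -0.5, -0.6]
grip_width: 0.843
```

```bash
python3 rk.py w5
python3 - <<'E'
from h import *
for n in('w3','w4','w5'):
    z=np.load(n+'.npz');d=z['d']
    vv,uu=np.mgrid[0:420,0:560]
    P=und('wrist',uu.ravel(),vv.ravel(),d.ravel());T=np.array(ctrl.camera_params('wrist')['tool_from_camera'])
    t=(P@T[:3,:3].T+T[:3,3]).reshape(420,560,3)
    m=(d>0)&(np.abs(t[...,2])<25)&(t[...,1]>-60)&(z['p'][2]-t[...,1]>11)&(np.abs(t[...,0])<60)
    print(n,ctrl.grip_depth,m.sum(),np.histogram(t[...,1][m],bins=np.arange(-40,12,2))[0],'x',np.percentile(np.abs(t[...,0][m]),[1,50,99]).round(1))
E
```

```text
t 6.6667 [ 575.5 -320.4  -13.9] yaw x 72.02 F [-0.2 -0.5 -0.6] w 0.8433798519573924
blue [  216   213   121   111 10504] mean [ 574.6 -319.9    7.7] rect [ 576.2 -320.5] [58.2 58.7] 87.9 pca -23.7 [50.3 51.4]
w3 18.700000000000003 2588 [66  4  0  0  0  0  0  0  0  0  0  0  0  0  0  0  0  0  0  0  0  0  0  0
  0] x [35.9 36.5 49.6]
w4 18.700000000000003 2676 [164 126  73  45  14   0   0   0   0   0   0   0   0   0   0   0   0   0
   0   0   0   0   0   0   0] x [21.  23.4 34.7]
w5 18.700000000000003 2601 [66  6  0  0  0  0  0  0  0  0  0  0  0  0  0  0  0  0  0  0  0  0  0  0
  0] x [35.9 36.5 49.6]
```

View pics/w5.png

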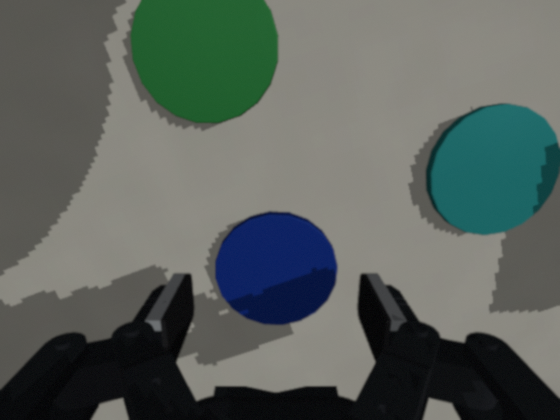

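Run:
```python
from h import *
for n in('w5','w4'):
    z=np.load(n+'.npz');d=z['d']
    vv,uu=np.mgrid[0:420,0:560]
    P=und('wrist',uu.ravel(),vv.ravel(),d.ravel());T=np.array(ctrl.camera_params('wrist')['tool_from_camera'])
    t=(P@T[:3,:3].T+T[:3,3]).reshape(420,560,3)
    for v in range(262,350,8): print(n,v,[t[v,u].round(0).astype(int).tolist() for u in ((165,175,185,190) if n=='w5' else (200,212,220,226))])
```

```text
w5 262 [[-56, -14, 1], [-50, -14, 1], [-46, -13, 1], [-43, -15, 1]]
w5 270 [[-56, -14, -4], [-51, -14, -4], [-46, -13, -4], [-43, -14, -3]]
w5 278 [[-56, -14, -8], [-40, -48, 10], [-37, -46, 9], [-36, -42, 7]]
w5 286 [[-45, -46, 5], [-39, -54, 10], [-36, -49, 7], [-36, -42, 3]]
w5 294 [[-41, -59, 9], [-37, -60, 10], [-36, -49, 3], [-36, -43, 0]]
w5 302 [[-39, -65, 10], [-36, -63, 8], [-37, -50, 0], [-36, -44, -3]]
w5 310 [[-38, -70, 9], [0, -172, 77], [-36, -52, -2], [-36, -45, -7]]
w5 318 [[-37, -74, 9], [-36, -65, 3], [-36, -54, -5], [-36, -46, -10]]
w5 326 [[-36, -77, 8], [-36, -67, 1], [-36, -53, -9], [-46, -14, -37]]
w5 334 [[-36, -76, 5], [-36, -67, -2], [-36, -56, -11], [-46, -14, -42]]
w5 342 [[-37, -75, 0], [-36, -68, -5], [-50, -14, -48], [-47, -13, -48]]
w4 262 [[-40, -5, -3], [-34, -4, -4], [-28, -11, -1], [-25, -11, 0]]
w4 270 [[-40, -4, -8], [-27, -40, 10], [-24, -39, 9], [-21, -38, 9]]
w4 278 [[-32, -39, 5], [-26, -45, 9], [-22, -46, 9], [-21, -38, 5]]
w4 286 [[-31, -46, 6], [-24, -53, 9], [-21, -53, 9], [-21, -39, 2]]
w4 294 [[-28, -60, 10], [-23, -59, 10], [-21, -56, 8], [-21, -41, -1]]
w4 302 [[-26, -66, 10], [-23, -64, 9], [-21, -56, 4], [-21, -42, -5]]
w4 310 [[-26, -69, 9], [-22, -69, 9], [-21, -57, 1], [-21, -42, -8]]
w4 318 [[-24, -77, 11], [-22, -68, 5], [-21, -58, -2], [-21, -44, -11]]
w4 326 [[-23, -80, 10], [-22, -69, 3], [-21, -59, -4], [-28, -3, -45]]
w4 334 [[-23, -84, 10], [-22, -69, -1], [-21, -59, -8], [-28, -4, -49]]
w4 342 [[-22, -88, 11], [-23, -69, -4], [-21, -60, -11], [-29, -3, -55]]
```

Run:
```python
from h import *
im,d=ctrl.capture('scene');cv2.imwrite('pics/s5.png',cv2.resize(im[120:220,190:330],None,fx=5,fy=5)[...,::-1])
vv,uu=np.mgrid[0:420,0:560]
W=toworld('scene',und('scene',uu.ravel(),vv.ravel(),d.ravel())).reshape(420,560,3)
for u in (228,232,235,238): print(u,[(v,W[v,u].round(0).astype(int).tolist()) for v in range(140,182,3)])
```

```text
228 [(140, [596, -284, 122]), (143, [604, -263, 127]), (146, [605, -261, 119]), (149, [607, -257, 114]), (152, [607, -259, 104]), (155, [561, -408, 2]), (158, [601, -283, 72]), (161, [571, -380, 1]), (164, [576, -367, 0]), (167, [586, -336, 11]), (170, [589, -328, 7]), (173, [595, -312, 8]), (176, [599, -302, 6]), (179, [601, -296, 1])]
232 [(140, [590, -272, 126]), (143, [596, -255, 128]), (146, [596, -257, 119]), (149, [598, -254, 113]), (152, [597, -257, 103]), (155, [566, -355, 32]), (158, [597, -263, 82]), (161, [599, -258, 77]), (164, [595, -273, 59]), (167, [594, -277, 47]), (170, [595, -275, 39]), (173, [592, -287, 23]), (176, [590, -295, 8]), (179, [590, -298, -3])]
235 [(140, [580, -279, 120]), (143, [590, -250, 129]), (146, [589, -254, 119]), (149, [591, -250, 113]), (152, [590, -257, 100]), (155, [558, -354, 30]), (158, [591, -255, 85]), (161, [592, -254, 77]), (164, [587, -274, 56]), (167, [588, -271, 48]), (170, [588, -274, 38]), (173, [579, -303, 9]), (176, [584, -291, 8]), (179, [586, -287, 2])]
238 [(140, [568, -291, 111]), (143, [570, -287, 105]), (146, [571, -287, 97]), (149, [573, -281, 92]), (152, [530, -411, 1]), (155, [584, -252, 93]), (158, [585, -250, 86]), (161, [584, -256, 74]), (164, [576, -281, 49]), (167, [579, -274, 45]), (170, [579, -276, 34]), (173, [572, -298, 10]), (176, [576, -289, 7]), (179, [578, -284, 1])]
```

View pics/s5.png

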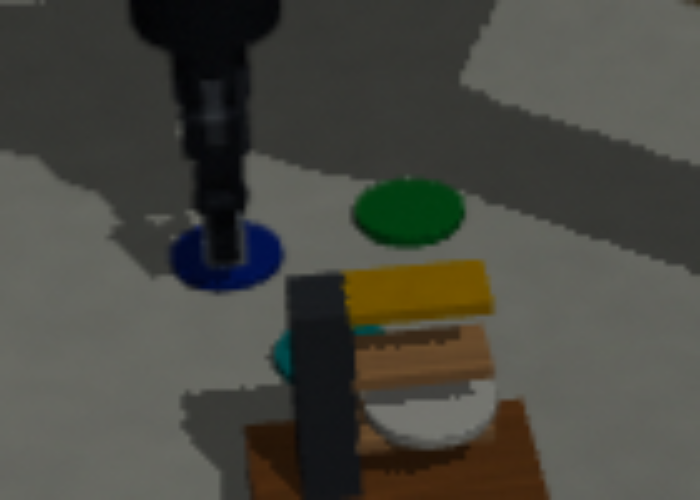

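Both cameras' depth agrees: the fingertips are about 28 mm above the bench although the reported TCP is at −14. The real tips are therefore about 40 mm behind the stated TCP. I'll trust the depth and force, and descend further with a guard.

drive_tool:
  gripper: [0.15, 0.15, 0.15, 0.15, 0.15]
  offset:
    - [0, 0.006, 0]
    - [0, 0.006, 0]
    - [0, 0.005, 0]
    - [0, 0, 0]
    - [0, 0, 0]
  turn: [0, 0, 0, 0, 0]

```text
time_s: 7.18
eef_pos: [575.3, -320.3, -31.4]
ee_rot: [0.572, -0.572, -0.416, 0.416]
force: [-0.2, 0.2, 0.3]
grip_width: 0.851
```

```bash
python3 rk.py w6
python3 - <<'E'
from h import *
n='w6'
z=np.load(n+'.npz');d=z['d']
vv,uu=np.mgrid[0:420,0:560]
P=und('wrist',uu.ravel(),vv.ravel(),d.ravel());T=np.array(ctrl.camera_params('wrist')['tool_from_camera'])
t=(P@T[:3,:3].T+T[:3,3]).reshape(420,560,3)
for v in range(270,330,6): print(n,v,[t[v,u].round(0).astype(int).tolist() for u in (183,187,190,192,194,358,360,362)])
E
```

```text
t 7.1833 [ 575.3 -320.3  -31.4] yaw x 72.02 F [-0.2  0.2  0.3] w 0.8506806330179795
blue [  209   225   134   122 12779] mean [ 574.3 -319.8    7.6] rect [ 576.3 -320.4] [58.2 58.9] 51.4 pca -19.3 [50.3 51.7]
w6 270 [[-42, -32, 5], [-40, -32, 6], [-39, -30, 5], [-38, -31, 5], [-37, -31, 5], [37, -31, 5], [39, -31, 5], [39, -31, 5]]
w6 276 [[-38, -46, 10], [-36, -45, 10], [-36, -39, 6], [-38, -32, 2], [-37, -31, 2], [38, -31, 2], [36, -39, 7], [37, -41, 7]]
w6 282 [[-36, -51, 10], [-36, -46, 7], [-36, -41, 5], [-38, -32, 0], [-37, -30, -1], [38, -31, -1], [37, -39, 4], [37, -42, 5]]
w6 288 [[-36, -52, 8], [-36, -47, 5], [-36, -41, 2], [-36, -39, 1], [-38, -30, -4], [38, -30, -4], [37, -41, 2], [36, -44, 3]]
w6 294 [[-37, -52, 5], [-36, -47, 2], [-36, -42, -1], [-36, -39, -2], [-38, -31, -7], [39, -30, -8], [36, -44, 0], [36, -45, 1]]
w6 300 [[-36, -53, 3], [-36, -49, 0], [-36, -44, -2], [-36, -41, -4], [-38, -31, -10], [36, -41, -4], [36, -44, -2], [36, -46, -1]]
w6 306 [[-36, -55, 2], [-36, -49, -2], [-36, -44, -5], [-36, -41, -7], [-38, -30, -14], [36, -41, -7], [36, -44, -5], [36, -47, -3]]
w6 312 [[-37, -54, -2], [-36, -50, -5], [-36, -45, -7], [-36, -42, -10], [-38, -32, -16], [36, -42, -10], [36, -45, -7], [36, -48, -6]]
w6 318 [[-36, -55, -4], [-37, -49, -8], [-36, -46, -10], [-36, -43, -12], [-39, -31, -20], [36, -43, -12], [36, -46, -10], [36, -48, -9]]
w6 324 [[-36, -57, -5], [-36, -50, -10], [-41, -32, -23], [-40, -31, -24], [-39, -31, -23], [40, -32, -23], [41, -31, -24], [36, -50, -10]]
```

View pics/w6.png

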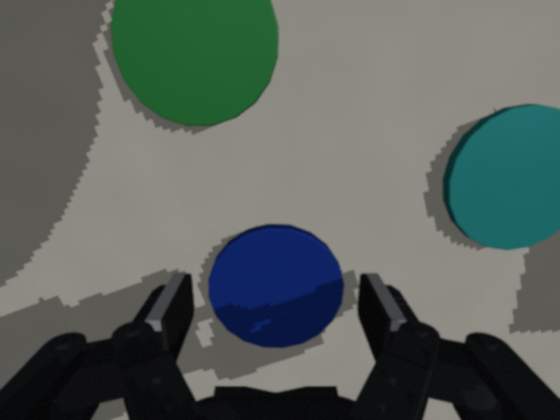

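drive_tool:
  gripper: [0.15, 0.15, 0.15, 0.15, 0.3, 0.5, 0.5, 0.5, 0.5, 0.5]
  offset:
    - [0, 0.002, 0]
    - [0, 0.002, 0]
    - [0, 0, 0]
    - [0, 0, 0]
    - [0, 0, 0]
    - [0, 0, 0]
    - [0, 0, 0]
    - [0, 0, 0]
    - [0, 0, 0]
    - [0, 0, 0]
  turn: [0, 0, 0, 0, 0, 0, 0, 0, 0, 0]
  force: 30

```text
time_s: 8.07
eef_pos: [575.8, -320.6, -34.4]
ee_rot: [-0.572, 0.572, 0.416, -0.416]
force: [-1.3, 0.8, 5.1]
grip_width: 0.681
```

```bash
python3 rk.py w7
```

```text
t 8.0667 [ 575.8 -320.6  -34.4] yaw x 72.02 F [-1.3  0.8  5.1] w 0.6810882983984761
blue [  205   227   142   124 13419] mean [ 574.4 -320.     7.6] rect [ 576.4 -320.7] [58.7 59.1] 32.8 pca -27.8 [51.3 51.5]
```

View pics/w7.png

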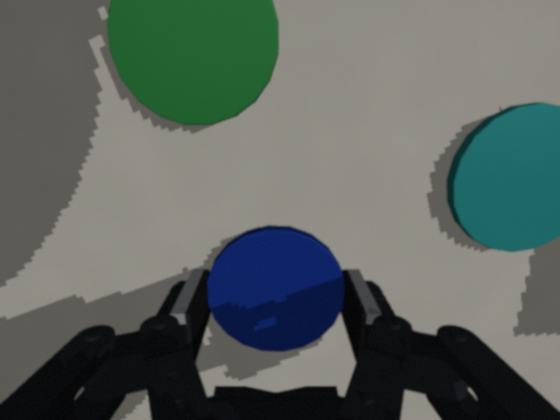

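Grip confirmed: opening 0.68, with the pads on both rims at (208,290) and (345,290). Lifting and carrying to the front of the slot.

drive_tool:
  gripper: [0.6, 0.6, 0.6, 0.6, 0.6, 0.6, 0.6]
  offset:
    - [0, -0.005, 0]
    - [0, -0.015, 0]
    - [0, -0.03, 0]
    - [0, -0.035, 0]
    - [0, -0.025, 0]
    - [0, -0.005, 0]
    - [0, 0, 0]
  turn: [0, 0, 0, 0, 0, 0, 0]
  force: 40

```text
time_s: 8.7
eef_pos: [576.1, -320.9, 81.8]
ee_rot: [-0.571, 0.573, 0.416, -0.415]
force: [0.4, 0.1, -0.3]
grip_width: 0.677
```

drive_tool:
  gripper: [0.6, 0.6, 0.6, 0.6, 0.6, 0.6, 0.6, 0.6, 0.6, 0.6, 0.6, 0.6, 0.6, 0.6, 0.6]
  offset:
    - [0.01, 0, 0.01]
    - [0.018, 0, 0.017]
    - [0.022, 0, 0.0178]
    - [0.022, 0, 0.0178]
    - [0.022, 0, 0.0178]
    - [0.022, 0, 0.0178]
    - [0.022, 0, 0.0178]
    - [0.022, 0, 0.0178]
    - [0.022, 0, 0.0178]
    - [0.022, 0, 0.0178]
    - [0.019, 0, 0.0078]
    - [0.012, 0, 0.004]
    - [0.004, 0, 0.0005]
    - [0, 0, 0]
    - [0, 0, 0]
  turn: [0, 0, 0, 0, 0, 0, 0, 0, 0, 0, 0, 0, 0, 0, 0]

```text
time_s: 9.95
eef_pos: [476.3, -37.4, 79.4]
ee_rot: [0.572, -0.572, -0.415, 0.416]
force: [0.1, -1.4, -0.5]
grip_width: 0.682
```

```bash
python3 rk.py w8
python3 - <<'E'
from h import *
im,d=ctrl.capture('scene');cv2.imwrite('pics/s8.png',cv2.resize(im[100:260,210:370],None,fx=3.6,fy=3.6)[...,::-1])
E
```

```text
t 9.95 [476.3 -37.4  79.4] yaw x 72.02 F [ 0.1 -1.4 -0.5] w 0.68201735657165
blueHi [  206   227   140   124 13371] mean [475.  -36.8 121.2] rect [477.1 -37.7] [58.9 59.2] 35.0 pca -33.2 [51.1 51.6]
```

View pics/w8.png

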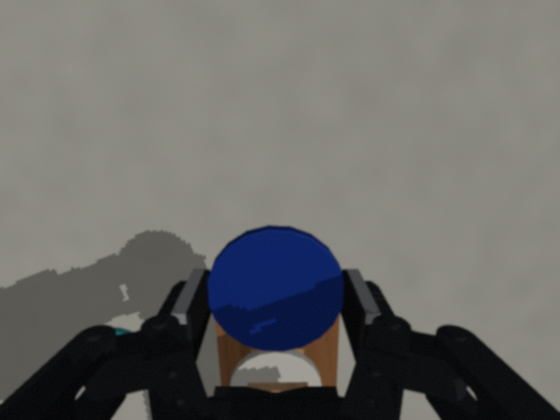

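View pics/s8.png

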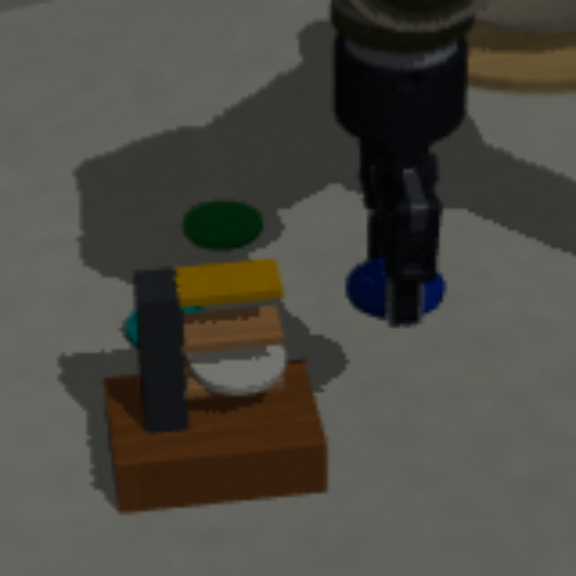

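drive_tool:
  gripper: [0.6, 0.6, 0.6, 0.6, 0.6, 0.6, 0.6, 0.6, 0.6]
  offset:
    - [0.001, 0.001, -0.006]
    - [0, 0.001, -0.01]
    - [0, 0, -0.01]
    - [0, 0, -0.01]
    - [0, 0, -0.01]
    - [0, 0, -0.01]
    - [0, 0, -0.004]
    - [0, 0, 0]
    - [0, 0, 0]
  turn: [0, 0, 0, 0, 0, 0, 0, 0, 0]

```text
time_s: 10.8
eef_pos: [533.7, -54.8, 77.9]
ee_rot: [0.572, -0.572, -0.415, 0.416]
force: [1.4, -0.4, -1.3]
grip_width: 0.677
```

```bash
python3 rk.py w9
python3 - <<'E'
from h import *
im,d=ctrl.capture('scene');cv2.imwrite('pics/s9.png',cv2.resize(im[140:260,210:350],None,fx=4.5,fy=4.5)[...,::-1])
E
```

```text
t 10.8 [533.7 -54.8  77.9] yaw x 72.0 F [ 1.4 -0.4 -1.3] w 0.6771089459519452
yellow [ 232  332   86   60 4619] mean [554.9 -61.3 135.2] rect [557.5 -62.3] [34.  27.5] 73.4 pca 72.0 [26.3 33.3]
blueHi [  206   226   140   111 12144] mean [529.8 -53.3 119.7] rect [530.6 -53.5] [58.6 51.6] 71.7 pca 73.4 [45.2 52.8]
```

View pics/w9.png

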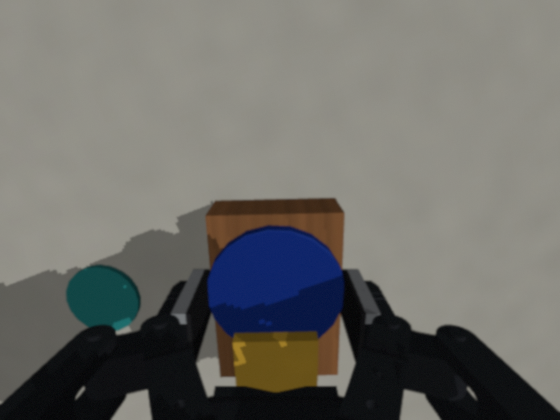

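View pics/s9.png

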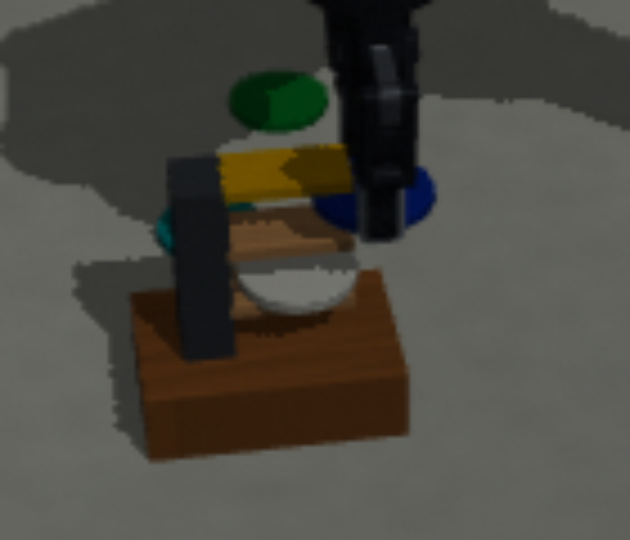

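drive_tool:
  gripper: [0.6, 0.6, 0.6, 0.6, 0.6, 0.6, 0.6, 0.6]
  offset:
    - [0, 0, -0.006]
    - [0, 0, -0.008]
    - [0, 0, -0.008]
    - [0, 0, -0.007]
    - [0, 0, -0.005]
    - [0, 0, -0.003]
    - [0, 0, 0]
    - [0, 0, 0]
  turn: [0, 0, 0, 0, 0, 0, 0, 0]

```text
time_s: 11.57
eef_pos: [569.0, -66.0, 78.0]
ee_rot: [0.572, -0.572, -0.416, 0.416]
force: [0.8, -0.0, -1.0]
grip_width: 0.677
```

drive_tool:
  gripper: [0.6, 0.6, 0.6, 0.6, 0.6]
  offset:
    - [0, 0.003, 0]
    - [0, 0.003, 0]
    - [0, 0.002, 0]
    - [0, 0, 0]
    - [0, 0, 0]
  turn: [0, 0, 0, 0, 0]

```text
time_s: 11.98
eef_pos: [569.0, -66.0, 70.1]
ee_rot: [0.572, -0.572, -0.416, 0.416]
force: [0.6, 0.4, -0.8]
grip_width: 0.679
```

```bash
python3 rk.py w10
python3 - <<'E'
from h import *
im,d=ctrl.capture('scene');cv2.imwrite('pics/s10.png',cv2.resize(im[140:260,210:350],None,fx=4.5,fy=4.5)[...,::-1])
E
```

```text
t 11.9833 [569.  -66.   70.1] yaw x 72.02 F [ 0.6  0.4 -0.8] w 0.678508859762473
yellow [  225   258    99   134 11996] mean [567.8 -65.3 135.5] rect [571.7 -66.4] [34.2 55.9] 73.4 pca -16.3 [33.5 54.7]
blueHi [ 205  227  142  107 4749] mean [557.7 -62.1 111.8] rect [564.6 -64.7] [59.4 49. ] 75.4 pca 73.1 [44.4 65.5]
```

View pics/w10.png

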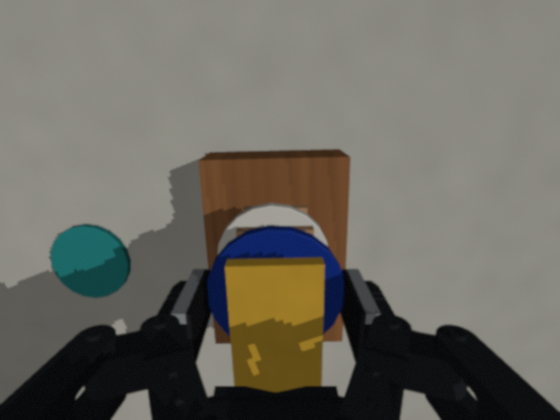

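View pics/s10.png

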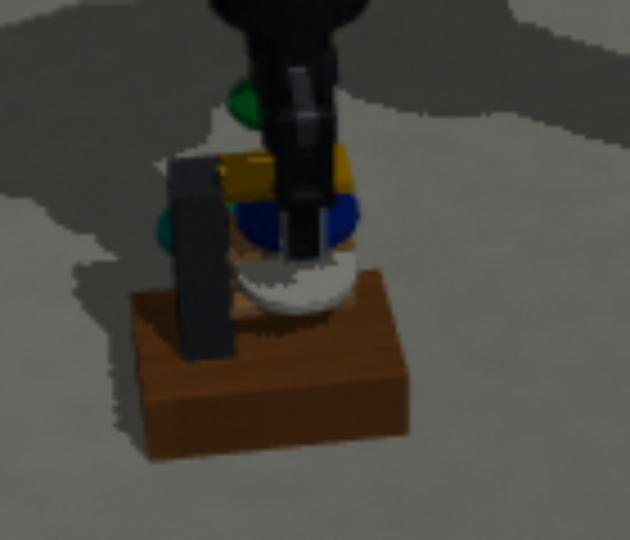

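drive_tool:
  gripper: [0.6, 0.6, 0.6, 0.6]
  offset:
    - [0, 0.001, -0.0015]
    - [0, 0.001, 0]
    - [0, 0, 0]
    - [0, 0, 0]
  turn: [0, 0, 0, 0]

```text
time_s: 12.42
eef_pos: [570.5, -66.5, 68.1]
ee_rot: [0.572, -0.572, -0.416, 0.416]
force: [0.3, 0.4, -0.9]
grip_width: 0.682
```

drive_tool:
  gripper: [0.6, 0.6, 0.6]
  offset:
    - [0, 0.001, 0]
    - [0, 0, 0]
    - [0, 0, 0]
  turn: [0, 0, 0]

```text
time_s: 12.67
eef_pos: [570.6, -66.5, 67.7]
ee_rot: [-0.572, 0.572, 0.416, -0.416]
force: [-2.2, 0.8, 4.8]
grip_width: 0.677
```

Contact with the tongue shows 4.8 N at the expected height. Releasing, then straight up.

drive_tool:
  gripper: [0.3, 0.25, 0.2, 0.15, 0.1, 0, 0, 0]
  offset:
    - [0, 0, 0]
    - [0, 0, 0]
    - [0, 0, 0]
    - [0, 0, 0]
    - [0, 0, 0]
    - [0, 0, 0]
    - [0, 0, 0]
    - [0, 0, 0]
  turn: [0, 0, 0, 0, 0, 0, 0, 0]

```text
time_s: 13.33
eef_pos: [570.5, -66.5, 67.2]
ee_rot: [0.572, -0.572, -0.416, 0.416]
force: [-1.2, 0.5, -0.3]
grip_width: 1.002
```

```bash
python3 rk.py w11
```

```text
t 13.3333 [570.5 -66.5  67.2] yaw x 72.02 F [-1.2  0.5 -0.3] w 1.0024669511755433
yellow [  224   257   102   135 12395] mean [567.3 -65.1 135.4] rect [571.4 -66.4] [34.3 55.1] 73.3 pca -16.2 [33.5 53.4]
blueHi [ 208  227  136  106 4295] mean [558.5 -62.3 109.4] rect [565.8 -65. ] [58.1 48.2] 73.3 pca 72.9 [44.2 63.7]
```

View pics/w11.png

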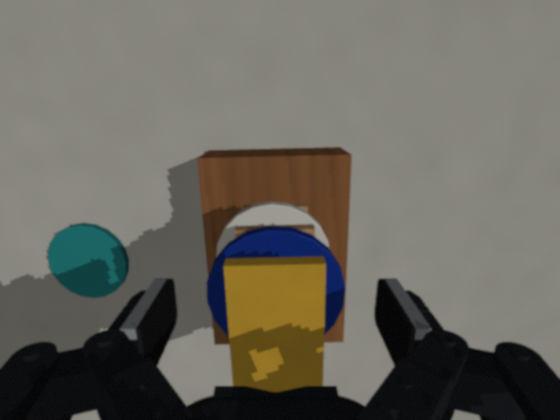

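Released: the disc is centred at (276,290) under the yellow tongue and both fingers are clear. Going straight up, then back to check.

drive_tool:
  gripper: [0, 0, 0, 0, 0, 0, 0, 0, 0, 0, 0, 0, 0, 0]
  offset:
    - [0, -0.01, 0]
    - [0, -0.02, 0]
    - [0, -0.03, 0]
    - [0, -0.03, 0]
    - [0, -0.03, 0]
    - [0, -0.03, 0]
    - [0, -0.02, 0.01]
    - [0, 0, 0.03]
    - [0, 0, 0.035]
    - [0, 0, 0.035]
    - [0, 0, 0.02]
    - [0, 0, 0]
    - [0, 0, 0]
    - [0, 0, 0]
  turn: [0, 0, 0, 0, 0, 0, 0, 0, 0, 0, 0, 0, 0, 0]

```text
time_s: 14.55
eef_pos: [447.5, -26.6, 237.8]
ee_rot: [-0.572, 0.572, 0.416, -0.415]
force: [-0.3, -1.1, 0.4]
grip_width: 0.998
```

```bash
python3 rk.py w12
python3 - <<'E'
from h import *
for n in('scene','top'):
    im,d=ctrl.capture(n);np.savez(n+'12.npz',im=im,d=d)
    c=im[140:260,210:350] if n=='scene' else im[140:240,260:380]
    cv2.imwrite(f'pics/{n}12.png',cv2.resize(c,None,fx=4.5,fy=4.5)[...,::-1])
    for q in('disc_blue','disc_red','disc_white'):
        for r in ctrl.pinpoint(n,q): print(n,q,round(r['score'],2),toworld(n,r['centre']).round(1))
E
```

```text
t 14.55 [447.5 -26.6 237.8] yaw x 72.01 F [-0.3 -1.1  0.4] w 0.9977987269410962
yellow [ 257  308   38   58 2023] mean [572.6 -66.9 135.6] rect [575.  -67.4] [34.2 64.3] 73.4 pca -16.1 [33.3 64. ]
blueHi [247 292  58  44 974] mean [560.3 -62.7 109.5] rect [566.3 -65.3] [58.  49.2] 73.3 pca 70.9 [44.7 63.2]
scene disc_blue 0.81 [[ 4.642e+02 -3.143e+02 -4.000e-01]]
scene disc_blue 0.74 [[566.1 -68.  102.6]]
scene disc_blue 0.39 [[ 558.7 -212.5   -1.1]]
scene disc_red 0.56 [[511.4 267.3   4.8]]
scene disc_white 0.57 [[566.3 -65.2  68.4]]
top disc_blue 0.97 [[ 559.8 -213.7   -1.3]]
top disc_blue 0.95 [[ 470.7 -314.4   -1.6]]
top disc_blue 0.48 [[569.7 -64.4  97.9]]
top disc_red 0.8 [[511.3 262.2  -5. ]]
top disc_white 0.67 [[568.6 -66.6  15.5]]
top disc_white 0.45 [[563.1 -72.4  66.9]]
```

View pics/scene12.png

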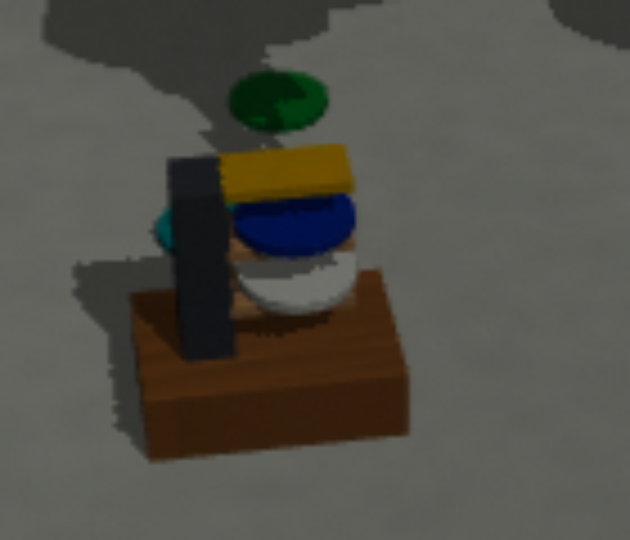

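View pics/w12.png

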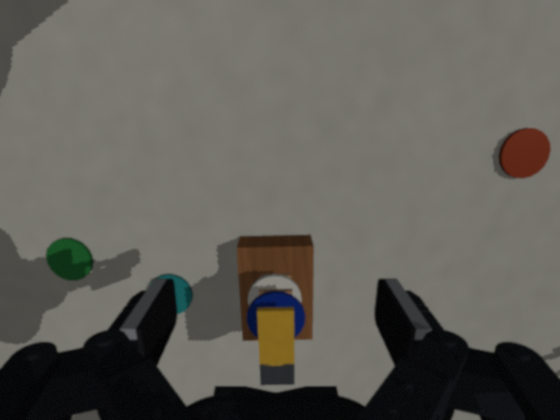

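The disc lies flat under the yellow tongue, at (295,222) in the scene crop. The red and white discs are unmoved. Handing in.

```bash
python3 -c "
from rig import ctrl
print(ctrl.finish_job())"
```

```text
the job is handed in; nothing more can be done
None
```

I picked the blue disc off the bench, slid it level into the upper slot under the yellow tongue and released it there. I backed the arm clear and handed the job in at about 15 s; no verdict was reported.

**Final checks:**
- **Blue disc:** it looks flat in the pictures. Its top face measured 109.5 mm, which matches the slot floor at about 101.5 mm plus the 8 mm thickness. Its centre is about 1–3 mm short of home by the gripper and wrist-depth readings. The networks put it 3–6 mm off, within their usual error and the 15 mm limit.
- **Bystanders:** the red disc is where it began, within the few millimetres the networks scatter. The white disc also looks unmoved, and the scene view repeats its starting position within 1–2 mm. The top view's best-scoring hit for white was a wrong one at plinth height, and its second was about 6 mm off in y.
- **Robot:** the fingers were open and clear of everything. The highest force I read at the wrist was about 5 N.

**What disagreed:** the fingertips turned out to be about 40 mm behind the stated TCP position, where about 8 mm was expected at that opening. My first grasp therefore closed in the air above the disc. I then went by the camera depth and the force reading instead, and the second grasp held.

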